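# Check the test kiln with the pyrometer rod

### The arm

A 7-joint arm with a two-finger parallel gripper is mounted at the origin on the work surface. World frame = base frame: x ahead of the robot, y to its left, z up, the work surface at z = 0. Lengths are in mm, angles in rad, forces in N, time in s.
With the tool pointing down it reaches from about 425 to 950 mm from the base axis. Payload 4.7 kg.
Tool frame: the origin (TCP) lies at the very end of the fingers, on their centre line; the grasp point (between the pads) lies 19 mm behind it; z points along the fingers, y is the line along which they close (so a half turn about z gives the same grasp; the last joint's range is limited). The gripper opens to 87 mm and grips with 3 to 60 N. Pads are 19 mm wide; open, the fingers measure 117 mm over their backs; the gripper's body (75 mm by 190 mm) begins 51 mm behind the grasp point.
Start: joints at [1.263, 0.469, -0.049, 1.532, 0.024, 1.141, -0.082], TCP at [185.811, -648.943, 185.573] pointing down, gripper open.
Joint ranges: [-2.59, 2.59], [-0.33, 1.99], [-1.39, 1.29], [0.1, 2.45], [-1.04, 4.18], [0.21, 1.99], [-2.66, 2.66]. Speed limits (rad/s): [2.57, 2.57, 3.14, 3.14, 3.14, 3.14, 3.14].

### API

Orientations are given as a rotation vector (axis times angle).
In Python, from rig import * gives the robot as it stands.
- The arm moves only by the tool arm_command, never from a script. Its arguments are lists of equal length, an entry for each row: "slide": the shift along the tool's x, y, z in cm, a list of three; "roll": the turn about the tool's z in rad; "hand": the gripper's target within -1 to 1 (fully open at 1, half-way at 0, shut at -1). In form: {"slide": [[x, y, z], ...], "roll": [roll, ...], "hand": [hand, ...]}. A call has 1 to 12 rows; each row shifts and turns the commanded pose from where the row before left it, along the tool's axes as they then stand; what a row does not reach is not made up. A row lasts 1/12 s, in which the tool goes at most 41.7 mm and 7.16 degrees, less where a joint would pass 70% of its speed; a pose out of reach is approached as far as the arm can. A call with a gripper value outside its range is refused whole. The fingers move at their own pace and stop on an object; the grip force is fixed at half the most. Time passes only in rows, so rows that do not move let the fingers close. It gives the time, the measured TCP pose, the force, the opening and the grip force at its end, in the units of the state.
- sense(): the state, without advancing time (a new reading comes with each control period).
- capture(name): name is "scene" or "side" or "wrist"; returns the picture (420x560x3 uint8, red, green, blue); there is no depth.
- camera_model(name): a dict with "camera_matrix" (3x3 intrinsics, pixels), "dist_coeffs" ([k1, k2, p1, p2, k3] as OpenCV has them; the pictures are not rectified), "position" and "rotation" of the camera in the world; the wrist camera has in their place "tool_from_camera" (4x4, takes a point from camera to tool coordinates, whose origin is the TCP and whose axes are the flange's). Camera axes: x right, y down, z forward; pixel columns grow to the right and rows downward; lengths in mm; the calibration is good to about 2 mm. A picture is of the moment at which its call begins: read the wrist's pose just before it. camera_model takes no time and is no camera call.
- job_done(): hands the job in; it is judged then, once.
The state is a dict: "time": time; "joints": joint angles; "qd": joint speeds; "tau": joint torques, N m; "ee_pos": TCP position; "eef_rot": TCP orientation; "force": force on the tool from outside, world axes, zero at the start; "torque": the same for the moment, N m; "grip_width": opening from 0.0 (shut) to 1.0 (fully open); "gripper_force": force on a finger pad.
Only numpy, scipy, OpenCV 4.12 (cv2) and the standard library are available. Lean on these libraries where they do the work, as an engineer would, in place of code of your own. Each camera call takes 0.05 s, during which the arm holds its last target. There are 200 camera calls.

### The job

Take the pyrometer out of the tool rack and lower its ceramic sheath upright through the vent hole in the kiln lid, centred and never touching the kiln, until the tip hangs in the middle of the firing chamber. Hold it there still for at least three seconds for the reading and finish while still holding it: do not let go or pull it out. Leave the other tools, the vent plug and the jar as they are.

Things in the scene. Friction and masses are not known exactly. Their poses are not given: they have to be found in the camera images.
- probe_grip (a point): Centre of the pyrometer's handle, 30 mm below its top, 39 mm above the underside of its disc, 154 mm above its tip. The handle is a blunt grey cylinder, 24 mm in diameter, 60 mm long, upright, with a round read-out on top; below it a steel neck 16 mm in diameter, 6 mm long. z points up along the pyrometer
- probe_waist (a point): point on the pyrometer's axis half-way down the ceramic sheath: 57.5 mm above the tip, 96.5 mm below the centre of the handle; z points up along the pyrometer
- probe_tip (a point): lower end of the pyrometer's ceramic sheath, on its axis; z points up along the pyrometer
- probe: The pyrometer as a whole, loose, 0.08 to 0.17 kg, hanging in one of the rack's three places by its flat steel heat-shield disc (33 mm in diameter, 3 mm thick; the only tool with such a disc). Below the disc: a straight white ceramic sheath, 8 mm in diameter, 115 mm long. Origin on its axis at the underside of the disc, z up along it
- rack: Wooden tool rack, fixed; origin under its centre on the bench, z up, y along the row. Base 90 x 260 x 14 mm; top board 65 mm (x) by 260 mm (y), 14 mm thick, upper face 135 mm above the bench, with vertical through holes 16 mm in diameter at y = -80, 0 and +80 mm. A tool hangs in each by its collar; the pyrometer's tip is then 20 mm above the bench
- kiln: Small square test kiln, fixed; origin under its centre on the bench, z up, front (control box, lid handle) towards its -x, reaching 190 mm from the centre. Case 250 x 250 mm; the pale brick lid's flat top is 158 mm above the bench, nothing fixed on the kiln is higher. Firing chamber 160 x 160 mm, 75 mm high (45 to 120 mm above the bench), empty
- kiln_port (a point): Centre of the mouth of the only hole in the lid (the vent), at the lid's top face, 158 mm above the bench, at x = +30, y = +25 mm from the kiln's centre; z up. The hole is vertical, 26 mm in diameter, goes through the 38 mm thick lid into the chamber; the middle of the chamber's height is 76 mm below this point
- brush_center (a point): round brush hanging bristles up in the rack (copper ferrule 23 mm in diameter, stands 62 mm above the top board); bystander. Point on its axis, 30 mm above the top board
- turner_center (a point): turning tool with a tapered wooden handle 21 mm in diameter, hanging blade down in the rack, stands 62 mm above the top board; bystander. Point on its axis, 30 mm above the top board
- plug: clay vent plug lying head down near a front corner on the kiln lid, 38 mm in diameter, 28 mm high, so that its top is 186 mm above the bench; origin at the centre of its underside; bystander
- jar_center (a point): closed glaze jar, 74 mm in diameter, 85 mm high, standing on the bench between the robot and the rack; point on its axis 40 mm above the bench; bystander
There are look-alikes about, which are no part of the job. There is more than one size of the probe; the one meant has the size given above.

How it is judged (in metres and radians):
On the way, in this order (a step that is already met when the one before it is completed fails the run):
1. the pyrometer is held by the fingers with its tip lifted clear above the rack (z of probe_tip in the frame of rack above 0.137 m and contact force between the fingers and probe above 0.5 N), for 0.2 s.
2. the sheath has entered the vent hole (z of probe_tip in the frame of kiln_port below -0.01 m and horizontal distance between probe_tip and kiln_port below 0.01 m), for 0.1 s.
3. the pyrometer is held still for 3 s, upright and centred in the hole, its tip about the middle of the chamber (z of probe_tip in the frame of kiln_port between -0.091 and -0.061 m and horizontal distance between probe_waist and kiln_port below 0.005 m and angle between probe_waist's own z axis and vertical below 0.08 rad and linear speed of probe below 0.02 m/s and contact force between the fingers and probe above 0.5 N), for 3 s.
At the end, for the whole second after the job is handed in: The fingers alone hold the pyrometer at rest (under 20 mm/s), free of the kiln, within 0.08 rad of upright; half-way down its sheath it is within 5 mm of the hole's axis; its tip is 61 to 91 mm below the lid's top. Plug, jar, brush and turning tool are within 20 mm of their starts (all of step 3 and contact force between probe and kiln below 0.1 N and distance of each of plug, jar_center, brush_center, turner_center from where it was at the start of the episode below 0.02 m); the arm keeps its last pose, push and grip.
It fails at once if the pyrometer touches the kiln (more than 0.2 N) (contact force between probe and kiln above 0.2 N).
It fails at once if the plug, the jar or another tool is moved by more than 20 mm (distance of any of plug, jar_center, brush_center, turner_center from where it was at the start of the episode above 0.02 m).
It also fails if it takes over 54 s, if anything falls off the work surface, if the arm or the gripper's body presses on something with over 40 N, if the wrist force passes 120 N, or if a joint passes its speed limit or range.

## Working session

There is one attempt and no reset: what is moved stays moved. The work goes in short steps, Python scripts to look and compute and a tool call to move; the robot and the scene stay as the last step left them, time stands still between calls to the robot, and variables do not carry over. Pictures are saved under pics/ and viewed, at most 10 in all, crops included, and the job is handed in when it is done.

Besides the shell and the picture viewer there is one more tool, called as name(argument=value, ...) on one line, values as JSON. arm_command: Moves the arm, as the interface text tells. Its arguments: {"type":"object","properties":{"slide":{"type":"array","items":{"type":"array","items":{"type":"number"}}},"roll":{"type":"array","items":{"type":"number"}},"hand":{"type":"array","items":{"type":"number"}}},"required":["slide","roll","hand"]}

```bash
mkdir -p pics; ls; python3 - <<'E'
from rig import *
import cv2,numpy as np
s=sense();print({k:np.round(v,3) for k,v in s.items()})
a=capture("scene");b=capture("side")
for n,i in(("scene",a),("side",b)): cv2.imwrite(f"pics/{n}0.png",cv2.cvtColor(i,cv2.COLOR_RGB2BGR))
for n in("scene","side","wrist"): print(n,camera_model(n))
E
```

```text
pics
{'time': np.float64(0.0), 'joints': array([ 1.263,  0.469, -0.049,  1.534,  0.024,  1.141, -0.082]), 'qd': array([ 0.003,  0.   ,  0.001,  0.   , -0.001, -0.001,  0.001]), 'tau': array([ 0.0000e+00, -5.0797e+01, -8.1000e-02, -2.3615e+01, -6.1000e-02,
        3.8000e-02,  0.0000e+00]), 'ee_pos': array([ 185.573, -648.279,  184.497]), 'eef_rot': array([-3.109e+00, -4.360e-01,  1.000e-03]), 'force': array([ 0.703, -0.131, -0.143]), 'torque': array([-0.035, -0.002, -0.059]), 'gripper_force': np.float64(0.0), 'grip_width': np.float64(1.001)}
scene {'camera_matrix': array([[452.26288011,   0.        , 287.68143435],
       [  0.        , 452.26288011, 211.58616986],
       [  0.        ,   0.        ,   1.        ]]), 'dist_coeffs': array([0.01692397, 0.        , 0.        , 0.        , 0.        ]), 'position': array([1131.89080876,  139.90820608,  772.84660496]), 'rotation': array([-1.53793556, -2.06053343,  0.78441684])}
side {'camera_matrix': array([[445.95943071,   0.        , 271.91951916],
       [  0.        , 445.95943071, 212.36990818],
       [  0.        ,   0.        ,   
[... 156 characters left out ...]
4306654]), 'rotation': array([-0.24189356,  2.83781254, -1.11126673])}
wrist {'camera_matrix': array([[333.09447695,   0.        , 278.37633672],
       [  0.        , 333.09447695, 207.47259201],
       [  0.        ,   0.        ,   1.        ]]), 'dist_coeffs': array([-0.03039941,  0.        ,  0.        ,  0.        ,  0.        ]), 'tool_from_camera': array([[-1.29264083e-03, -9.62532794e-01, -2.71162220e-01,
         7.37994918e+01],
       [ 9.99999123e-01, -1.16572047e-03, -6.29127147e-04,
        -2.78535810e-01],
       [ 2.89456160e-04, -2.71162796e-01,  9.62533456e-01,
        -1.99403756e+02],
       [ 0.00000000e+00,  0.00000000e+00,  0.00000000e+00,
         1.00000000e+00]])}
```

View pics/scene0.png

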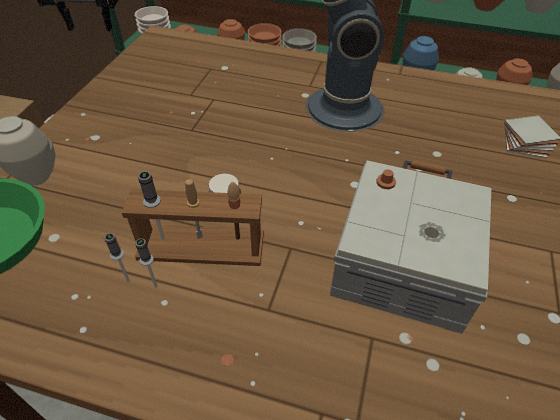

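View pics/side0.png

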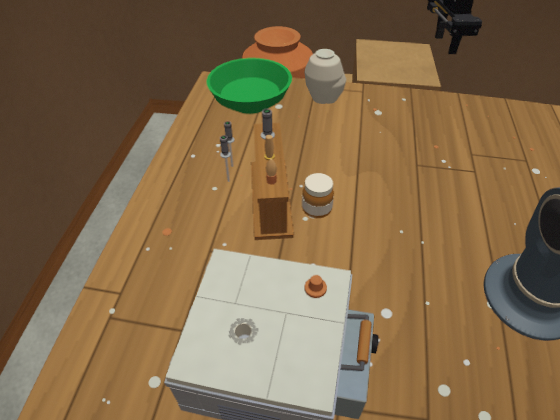

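Scene view: the pyrometer candidates are the one hanging in the rack with a disc (scene 149,187; side 267,122), and two smaller look-alikes outside the rack (scene 114,245 and 144,250; side 229,132 and 225,147). I choose the one in the rack. The vent hole is at scene (432,232), side (243,331), and the plug at scene (387,178). Next I'll check this in close crops.

```bash
python3 - <<'E'
import cv2,numpy as np
a=cv2.imread("pics/scene0.png");b=cv2.imread("pics/side0.png")
c=lambda i,x,y,w,h,s:cv2.resize(i[y:y+h,x:x+w],None,fx=s,fy=s,interpolation=cv2.INTER_CUBIC)
r1=np.hstack([c(a,100,160,100,75,4),c(b,215,95,100,75,4)])
r2=np.hstack([c(a,382,195,100,75,4),c(b,193,293,100,75,4)])
cv2.imwrite("pics/crops.png",np.vstack([r1,r2]))
E
```

```text
(no output)
```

View pics/crops.png

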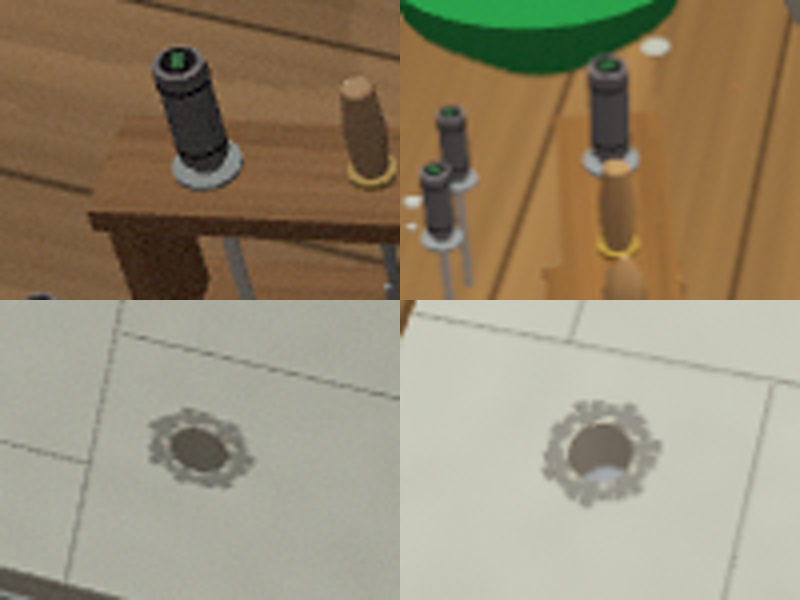

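```bash
cat > h.py <<'E'
import numpy as np,cv2
from rig import *
from scipy.spatial.transform import Rotation as R
def ray(n,uv,st=None):
    m=camera_model(n);d=cv2.undistortPoints(np.array([[uv]],float),m["camera_matrix"],m["dist_coeffs"])[0,0]
    d=np.r_[d,1.]
    if n=="wrist":
        T=m["tool_from_camera"];Q=R.from_rotvec(st["eef_rot"]).as_matrix()
        return st["ee_pos"]+Q@T[:3,3],Q@T[:3,:3]@d
    return np.array(m["position"]),R.from_rotvec(m["rotation"]).apply(d)
def onz(n,uv,z,st=None):
    o,d=ray(n,uv,st);return o+d*(z-o[2])/d[2]
def tri(*rs):
    A=0;b=0
    for o,d in rs:
        d=d/np.linalg.norm(d);P=np.eye(3)-np.outer(d,d);A=A+P;b=b+P@o
    return np.linalg.solve(A,b)
E
python3 - <<'E'
from h import *
np.set_printoptions(precision=1,suppress=True)
for nm,a,b,z in(("top",(144.7,175.1),(266.8,110.8),204),("disc",(151.9,200.9),(267.6,134.7),138),("hole",(431.3,232.1),(242.8,330.7),158)):
    print(nm,tri(ray("scene",a),ray("side",b)),onz("scene",a,z),onz("side",b,z))
# rack board & kiln edges
print("rack scene",[onz("scene",p,135) for p in((122,212),(261,220),(262,194))])
print("kiln scene",[onz("scene",p,158) for p in((364,164),(492,186),(482,277),(342,253))])
print("kiln side",[onz("side",p,158) for p in((214,254),(351,272),(177,378))])
print("plug",onz("scene",(387,174),186),"jar",onz("side",(319,182),85))
print("brush/turner tops",onz("scene",(189.5,182),197),onz("scene",(233,183),197))
s=sense();print(R.from_rotvec(s["eef_rot"]).as_matrix())
E
```

```text
top [ 618.8 -268.5  205.6] [ 618.2 -268.7  204. ] [ 619.2 -272.2  204. ]
disc [ 618.9 -269.1  137.4] [ 619.9 -268.1  138. ] [ 618.6 -269.3  138. ]
hole [560.3 252.3 159. ] [559.9 253.  158. ] [560.2 251.1 158. ]
rack scene [array([ 660.2, -309.8,  135. ]), array([602.5, -52.7, 135. ]), array([536.7, -72.5, 135. ])]
kiln scene [array([414.5, 107.5, 158. ]), array([404.3, 359. , 158. ]), array([633.6, 339.6, 158. ]), array([652.3, 109.8, 158. ])]
kiln side [array([644.1, 112.1, 158. ]), array([401.1, 111.9, 158. ]), array([638.6, 344. , 158. ])]
plug [462.6 156.  186. ] jar [ 483.6 -181.2   85. ]
brush/turner tops [ 604.4 -187.7  197. ] [ 583.4 -111.2  197. ]
[[ 1.   0.3 -0. ]
 [ 0.3 -1.   0. ]
 [-0.  -0.  -1. ]]
```

arm_command(slide=[[0,0,-3],[0,0,-3],[0,0,-3],[0,0,-2.5],[3.2,-1.5,0],[3.2,-1.5,0],[3.2,-1.5,0],[3.2,-1.5,0],[3.2,-1.5,0],[3.2,-1.5,0],[3.2,-1.5,0],[3.2,-1.5,0]], roll=[0,0,0,0,0,0,0,0,0,0,0,0], hand=[1,1,1,1,1,1,1,1,1,1,1,1])

```text
time: 1.1
ee_pos: [399.7, -461.6, 300.2]
eef_rot: [-3.111, -0.436, 0.001]
force: [0.1, -0.1, 0.2]
grip_width: 1.001
gripper_force: 0.0
```

arm_command(slide=[[3.2,-1.5,0],[3.2,-1.5,0],[3.2,-1.5,0],[3.2,-1.5,0],[3.2,-1.5,0],[3.2,-1.5,0],[3.2,-1.5,0],[3.2,-1.5,0],[0,0,0],[0,0,0],[0,0,0],[0,0,0]], roll=[0,0,0,0,-0.12,-0.12,-0.12,-0.12,-0.12,-0.12,-0.12,-0.12], hand=[1,1,1,1,1,1,1,1,1,1,1,1])

```text
time: 2.1
ee_pos: [592.7, -260.4, 299.9]
eef_rot: [-2.551, -1.832, 0.001]
force: [0.5, 0.3, -1.0]
grip_width: 0.999
gripper_force: 0.0
```

arm_command(slide=[[0,0,0],[0,0,0],[0,0,0],[0,0,0],[0,0,0],[0,0,0],[0,0,0]], roll=[-0.11,-0.11,-0.11,-0.11,-0.11,0,0], hand=[1,1,1,1,1,1,1])

```text
time: 2.68
ee_pos: [592.6, -260.8, 300.0]
eef_rot: [-1.97, -2.446, 0.0]
force: [1.0, -0.2, -0.2]
grip_width: 0.997
gripper_force: 0.0
```

```bash
python3 - <<'E'
from h import *
np.set_printoptions(precision=2,suppress=True)
s=sense();i=capture("wrist");cv2.imwrite("pics/w1.png",cv2.cvtColor(i,cv2.COLOR_RGB2BGR))
np.save("s1.npy",np.r_[s["ee_pos"],s["eef_rot"]])
Q=R.from_rotvec(s["eef_rot"]).as_matrix();print(s["ee_pos"],s["joints"]);print(Q)
print("tool delta to z=155:",Q.T@(np.array([618.9,-269,155])-s["ee_pos"]))
E
```

```text
[ 592.55 -260.8   300.03] [ 0.73  0.41 -0.54  1.42  0.21  1.37  0.39]
[[-0.21  0.98 -0.  ]
 [ 0.98  0.21  0.  ]
 [ 0.   -0.   -1.  ]]
tool delta to z=155: [-13.72  24.08 145.  ]
```

View pics/w1.png

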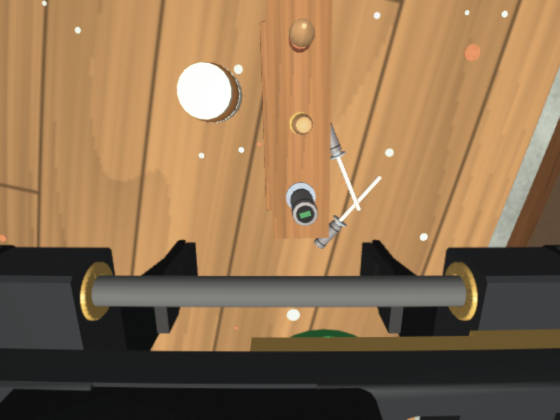

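Wrist view: the disc pyrometer hangs in the rack's end hole, with its top at (304,213) and its disc at (301,196). The turning tool and brush are further up at (301,124) and (302,33), and two smaller look-alikes lie on the bench.

```bash
python3 - <<'E'
from h import *
np.set_printoptions(precision=1,suppress=True)
v=np.load("s1.npy");s=dict(ee_pos=v[:3],eef_rot=v[3:])
for n,p,z in(("top",(304.5,213.5),204),("disc",(301,195.5),138),("turner",(302,123.5),197),("brush",(302,31),197)): print(n,onz("wrist",p,z,s))
print(tri(ray("scene",(144.7,175.1)),ray("side",(266.8,110.8)),ray("wrist",(304.5,213.5),s)))
i=cv2.imread("pics/w1.png");cv2.imwrite("pics/w1c.png",cv2.resize(i[175:235,265:345],None,fx=8,fy=8,interpolation=cv2.INTER_CUBIC))
E
```

```text
top [ 618.6 -269.8  204. ]
disc [ 619.3 -268.4  138. ]
turner [ 598.2 -191.6  197. ]
brush [ 581.1 -118.9  197. ]
[ 618.6 -269.1  205.2]
```

View pics/w1c.png

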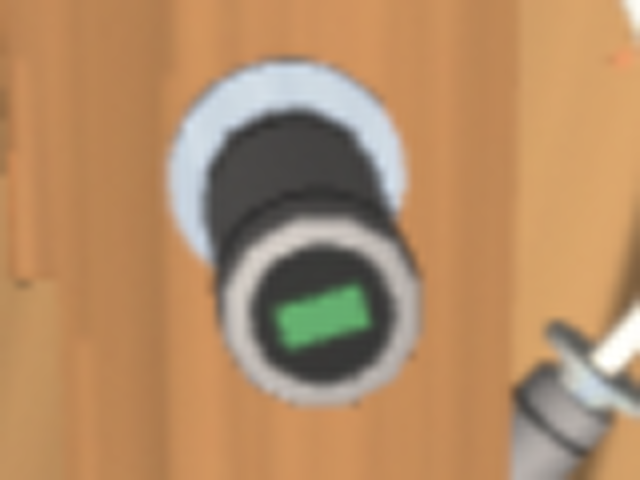

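The close crop confirms the full-size handle with its disc. All three cameras agree on (619, −269), so I'm going in.

arm_command(slide=[[-0.7,1.2,0],[-0.67,1.21,0],[0,0,1.5],[0,0,2],[0,0,2],[0,0,2],[0,0,2],[0,0,2],[0,0,1.5],[0,0,1],[0,0,0.5],[0,0,0]], roll=[0,0,0,0,0,0,0,0,0,0,0,0], hand=[1,1,1,1,1,1,1,1,1,1,1,1])

```text
time: 3.73
ee_pos: [618.8, -268.7, 154.5]
eef_rot: [-1.966, -2.448, 0.001]
force: [0.5, 0.3, 0.8]
grip_width: 1.003
gripper_force: 0.0
```

arm_command(slide=[[0,0,0],[0,0,0],[0,0,0],[0,0,0],[0,0,0],[0,0,0],[0,0,0],[0,0,0],[0,0,0],[0,0,0],[0,0,0],[0,0,0]], roll=[0,0,0,0,0,0,0,0,0,0,0,0], hand=[-1,-1,-1,-1,-1,-1,-1,-1,-1,-1,-1,-1])

```text
time: 4.73
ee_pos: [619.3, -268.9, 155.5]
eef_rot: [-1.967, -2.45, 0.0]
force: [-0.1, -0.3, -0.2]
grip_width: 0.258
gripper_force: 30.0
```

arm_command(slide=[[0,0,-0.5],[0,0,-1],[0,0,-1.5],[0,0,-2],[0,0,-2.5],[0,0,-2.5],[0,0,-2.5],[0,0,-2.5],[0,0,-2.5],[0,0,-1.5],[0,0,-1],[0,0,0]], roll=[0,0,0,0,0,0,0,0,0,0,0,0], hand=[-1,-1,-1,-1,-1,-1,-1,-1,-1,-1,-1,-1])

```text
time: 5.73
ee_pos: [620.3, -268.8, 358.8]
eef_rot: [1.964, 2.446, 0.003]
force: [-0.2, -0.5, -0.9]
grip_width: 0.262
gripper_force: 30.0
```

```bash
python3 - <<'E'
from h import *
np.set_printoptions(precision=3,suppress=True)
s=sense();Q=R.from_rotvec(s["eef_rot"]).as_matrix();print(s["ee_pos"],s["force"],s["gripper_force"],s["joints"])
print(Q); print("delta to hole hover:",Q.T@(np.array([560.2,252.2,355])-s["ee_pos"]))
E
```

```text
[ 620.304 -268.799  358.834] [-0.197 -0.502 -0.909] 29.99970853328705 [ 0.69   0.435 -0.538  1.249  0.219  1.509  0.399]
[[-0.216  0.976  0.005]
 [ 0.976  0.216 -0.002]
 [-0.003  0.004 -1.   ]]
delta to hole hover: [521.675  53.99    2.694]
```

arm_command(slide=[[0.8,0.08,0],[1.6,0.17,0],[2.4,0.25,0],[2.7,0.28,0],[2.7,0.28,0],[2.7,0.28,0],[2.7,0.28,0],[2.7,0.28,0],[2.7,0.28,0],[2.7,0.28,0],[2.7,0.28,0],[2.7,0.28,0]], roll=[0,0,0,0,0,0,0,0,0,0,0,0], hand=[-1,-1,-1,-1,-1,-1,-1,-1,-1,-1,-1,-1])

```text
time: 6.73
ee_pos: [583.9, 24.7, 354.1]
eef_rot: [-1.963, -2.45, 0.003]
force: [1.2, -0.3, -0.4]
grip_width: 0.264
gripper_force: 30.0
```

arm_command(slide=[[2.7,0.28,0],[2.7,0.28,0],[2.7,0.28,0],[2.7,0.28,0],[2.7,0.28,0],[2.7,0.28,0],[2.7,0.28,0],[2,0.21,0],[1.2,0.12,0],[0.6,0.06,0],[0,0,0],[0,0,0]], roll=[0,0,0,0,0,0,0,0,0,0,0,0], hand=[-1,-1,-1,-1,-1,-1,-1,-1,-1,-1,-1,-1])

```text
time: 7.73
ee_pos: [559.7, 247.5, 355.0]
eef_rot: [1.967, 2.449, -0.002]
force: [-0.1, -0.9, -1.2]
grip_width: 0.266
gripper_force: 30.0
```

```bash
python3 - <<'E'
from h import *
np.set_printoptions(precision=3,suppress=True)
s=sense();Q=R.from_rotvec(s["eef_rot"]).as_matrix();print(s["ee_pos"],s["force"],s["gripper_force"],s["joints"])
np.save("s2.npy",np.r_[s["ee_pos"],s["eef_rot"]])
print(Q); print("delta to hole hover:",Q.T@(np.array([560.2,252.2,355])-s["ee_pos"]))
I={n:cv2.cvtColor(capture(n),cv2.COLOR_RGB2BGR) for n in("scene","side","wrist")}
for n in I: cv2.imwrite(f"pics/{n}2.png",I[n])
c=lambda i,x,y,w,h,f:cv2.resize(i[y:y+h,x:x+w],None,fx=f,fy=f,interpolation=cv2.INTER_CUBIC)
def proj(n,p):
    m=camera_model(n);M=R.from_rotvec(m["rotation"]).as_matrix().T
    return cv2.projectPoints(np.array([p],float),cv2.Rodrigues(M)[0],-M@m["position"],m["camera_matrix"],m["dist_coeffs"])[0].ravel()
e=s["ee_pos"]
for n in("scene","side"): print(n,"expected tip",proj(n,e+[0,0,-135]),"disc",proj(n,e+[0,0,-20]),"hole",proj(n,[560.2,252.2,158]))
t=[]
for n in("scene","side"):
    a,b=proj(n,e+[0,0,-20]),proj(n,[560.2,252.2,158]);x,y=((a+b)/2-[65,100]).astype(int)
    x,y=max(x,0),max(y,0);print(n,x,y);t.append(c(I[n],x,y,130,200,3))
cv2.imwrite("pics/c2.png",np.hstack(t))
E
```

```text
[559.703 247.49  355.048] [-0.088 -0.916 -1.172] 29.999601244926453 [ 0.039  0.354 -0.732  1.406  0.236  1.471 -0.468]
[[-0.216  0.976 -0.   ]
 [ 0.976  0.216 -0.001]
 [-0.001 -0.001 -1.   ]]
delta to hole hover: [4.492 1.501 0.041]
scene expected tip [437.29 207.6 ] disc [457.586 155.12 ] hole [430.813 232.117]
side expected tip [240.619 308.289] disc [233.885 261.191] hole [242.617 331.323]
scene 379 93
side 173 196
```

View pics/c2.png

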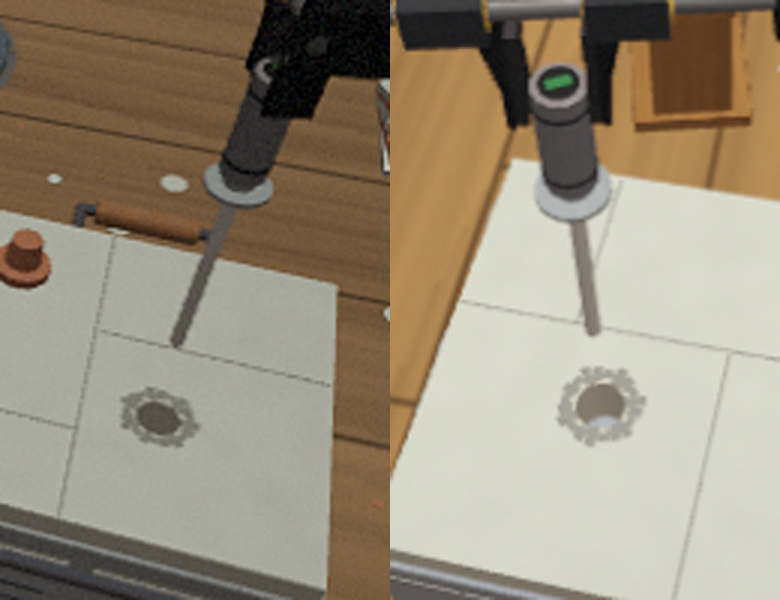

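The probe is held upright over the lid. Tip at scene (438,207) and side (240.7,307), disc at scene (458.3,154.3) and side (233.7,260). I'll triangulate tip and disc against the hole.

```bash
python3 - <<'E'
from h import *
np.set_printoptions(precision=2,suppress=True)
T=lambda a,b:tri(ray("scene",a),ray("side",b))
tip=T((437.9,207.2),(240.6,307));disc=T((458.3,154.4),(233.6,260));hole=T((431.3,232.1),(242.8,330.7))
print(tip,disc,hole)
E
```

```text
[560.08 247.42 222.26] [560.08 247.67 337.19] [560.28 252.3  159.02]
```

arm_command(slide=[[0.24,0.06,0],[0.24,0.06,0],[0,0,1],[0,0,1],[0,0,1],[0,0,1],[0,0,0.7],[0,0,0.5],[0,0,0],[0,0,0],[0,0,0],[0,0,0]], roll=[0,0,0,0,0,0,0,0,0,0,0,0], hand=[-1,-1,-1,-1,-1,-1,-1,-1,-1,-1,-1,-1])

```text
time: 8.88
ee_pos: [560.1, 253.7, 304.2]
eef_rot: [1.966, 2.45, 0.002]
force: [0.3, -0.7, -1.1]
grip_width: 0.263
gripper_force: 30.0
```

```bash
python3 - <<'E'
from h import *
np.set_printoptions(precision=3,suppress=True)
s=sense();print(s["ee_pos"],s["force"],s["eef_rot"])
c=lambda i,x,y,w,h,f:cv2.resize(i[y:y+h,x:x+w],None,fx=f,fy=f,interpolation=cv2.INTER_CUBIC)
t=[]
for n,x,y in(("scene",405,170),("side",205,270)):
    i=cv2.cvtColor(capture(n),cv2.COLOR_RGB2BGR);cv2.imwrite(f"pics/{n}3.png",i);t.append(c(i,x,y,66,90,6))
cv2.imwrite("pics/c3.png",np.hstack(t))
E
```

```text
[560.137 253.732 304.201] [ 0.337 -0.732 -1.083] [1.966 2.45  0.002]
```

View pics/c3.png

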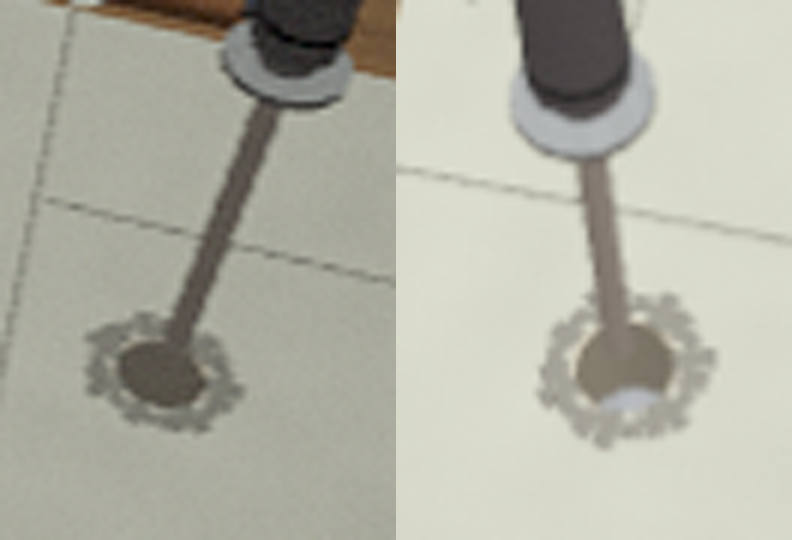

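```bash
cat >> h.py <<'E'
from scipy.optimize import least_squares
def proj(n,P):
    m=camera_model(n);M=R.from_rotvec(m["rotation"]).as_matrix().T
    return cv2.projectPoints(np.array(P,float).reshape(-1,3),cv2.Rodrigues(M)[0],-M@m["position"],m["camera_matrix"],m["dist_coeffs"])[0].reshape(-1,2)
def axis(imgs,rows,xy,tcp):
    """sheath axis (vertical-ish line) from dark centroids per row; returns x,y at hole level and slopes"""
    pts={}
    for n in imgs:
        g=cv2.cvtColor(imgs[n],cv2.COLOR_BGR2GRAY).astype(float);L=proj(n,[[*xy,z] for z in np.linspace(160,300,60)]);o=[]
        for r in range(*rows[n]):
            c=np.interp(r,L[::-1,1],L[::-1,0]);k=np.arange(int(c)-8,int(c)+10);v=g[r,k]
            w=np.clip(np.median(np.r_[v[:3],v[-3:]])-v-15,0,None);o.append((w@k/w.sum(),r,w.sum()))
        pts[n]=np.array(o)
    def f(p):
        e=[]
        for n in pts:
            z=np.linspace(150,310,80);L=proj(n,np.c_[p[0]+p[2]*(z-200),p[1]+p[3]*(z-200),z]);e.append(np.interp(pts[n][:,1],L[::-1,1],L[::-1,0])-pts[n][:,0])
        return np.concatenate(e)
    r=least_squares(f,[*xy,0,0]);return r.x,np.abs(r.fun).max(),pts
E
python3 - <<'E'
from h import *
np.set_printoptions(precision=3,suppress=True)
I={n:cv2.imread(f"pics/{n}3.png") for n in("scene","side")}
p,e,pts=axis(I,{"scene":(190,221),"side":(299,318)},(560,252.5),304)
print(p,e);print(pts["scene"][::6],pts["side"][::4])
print("hole",tri(ray("scene",(431.5,232)),ray("side",(242.8,330.5))))
for _ in range(3):
    print(sense()["ee_pos"])
E
```

```text
[560.182 253.472   0.003   0.   ] 0.7992442837299336
[[448.168 190.    374.5  ]
 [446.064 196.    344.   ]
 [443.537 202.    352.   ]
 [440.349 208.    269.   ]
 [438.776 214.    303.   ]
 [436.365 220.    318.   ]] [[237.481 299.    399.   ]
 [237.512 303.    420.   ]
 [238.598 307.    378.   ]
 [239.303 311.    374.   ]
 [239.835 315.    375.   ]]
hole [560.327 252.405 159.574]
[560.03  253.616 304.065]
[560.03  253.616 304.065]
[560.03  253.616 304.065]
```

arm_command(slide=[[-0.1,-0.02,0],[0,0,0],[0,0,0],[0,0,0.5],[0,0,0.5],[0,0,0.5],[0,0,0.5],[0,0,0.5],[0,0,0.5],[0,0,0],[0,0,0],[0,0,0]], roll=[0,0,0,0,0,0,0,0,0,0,0,0], hand=[-1,-1,-1,-1,-1,-1,-1,-1,-1,-1,-1,-1])

```text
time: 9.98
ee_pos: [560.0, 252.5, 273.7]
eef_rot: [1.966, 2.45, 0.001]
force: [0.2, -0.5, -0.7]
grip_width: 0.266
gripper_force: 30.0
```

```bash
python3 - <<'E'
from h import *
np.set_printoptions(precision=3,suppress=True)
s=sense();print(s["ee_pos"],s["force"],s["eef_rot"])
I={n:cv2.cvtColor(capture(n),cv2.COLOR_RGB2BGR) for n in("scene","side")}
for n in I: cv2.imwrite(f"pics/{n}4.png",I[n])
p,e,pts=axis(I,{"scene":(203,221),"side":(308,318)},(560.2,252.5),304)
print(p,e)
cv2.imwrite("pics/c4.png",np.hstack([cv2.resize(I[n][y:y+90,x:x+66],None,fx=6,fy=6,interpolation=cv2.INTER_CUBIC) for n,x,y in(("scene",405,170),("side",205,270))]))
E
```

```text
[559.992 252.528 273.724] [ 0.183 -0.523 -0.704] [1.966 2.45  0.001]
[560.208 252.264  -0.002  -0.002] 0.6531782296961524
```

View pics/c4.png

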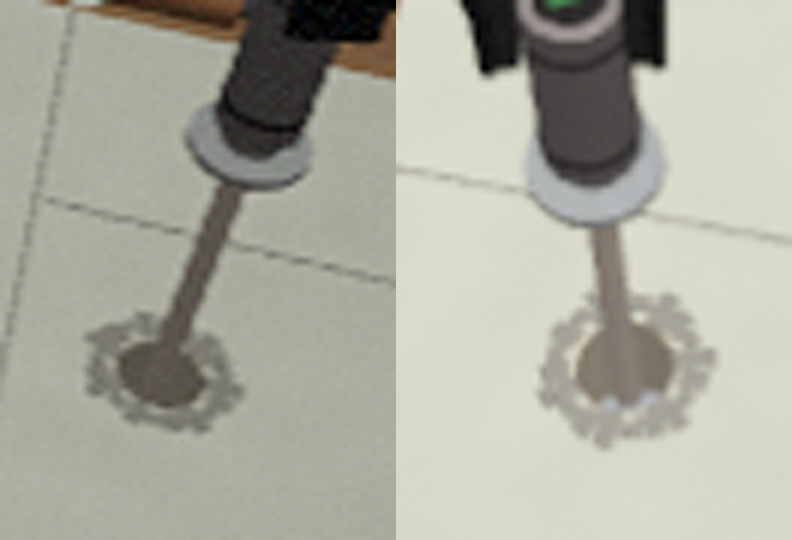

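The picture shows the sheath centred in the hole in both views, scene about (431,232) and side about (243,330), and the fit puts the axis at (560.2, 252.3). The tip is about 19 mm inside, so I'll lower the remaining 57 mm or so, then hold.

arm_command(slide=[[0,0,0.5],[0,0,0.5],[0,0,0.5],[0,0,0.5],[0,0,0.5],[0,0,0.5],[0,0,0.5],[0,0,0.5],[0,0,0.5],[0,0,0.5],[0,0,0.4],[0,0,0.3]], roll=[0,0,0,0,0,0,0,0,0,0,0,0], hand=[-1,-1,-1,-1,-1,-1,-1,-1,-1,-1,-1,-1])

```text
time: 11.08
ee_pos: [559.7, 252.3, 215.9]
eef_rot: [-1.966, -2.45, 0.001]
force: [-0.2, 0.1, -1.3]
grip_width: 0.263
gripper_force: 30.0
```

arm_command(slide=[[0,0,0],[0,0,0],[0,0,0],[0,0,0],[0,0,0],[0,0,0]], roll=[0,0,0,0,0,0], hand=[-1,-1,-1,-1,-1,-1])

```text
time: 11.58
ee_pos: [560.0, 252.5, 216.8]
eef_rot: [1.966, 2.45, 0.001]
force: [-0.4, 0.2, -1.5]
grip_width: 0.259
gripper_force: 30.0
```

```bash
python3 - <<'E'
from h import *
np.set_printoptions(precision=3,suppress=True)
s=sense();print(s["ee_pos"],s["force"],s["eef_rot"],s["gripper_force"])
I={n:cv2.cvtColor(capture(n),cv2.COLOR_RGB2BGR) for n in("scene","side")}
cv2.imwrite("pics/c5.png",np.hstack([cv2.resize(I[n][y:y+90,x:x+66],None,fx=6,fy=6,interpolation=cv2.INTER_CUBIC) for n,x,y in(("scene",405,170),("side",205,270))]))
E
```

```text
[559.975 252.462 216.777] [-0.416  0.153 -1.542] [1.966 2.45  0.001] 29.999771118164062
```

View pics/c5.png

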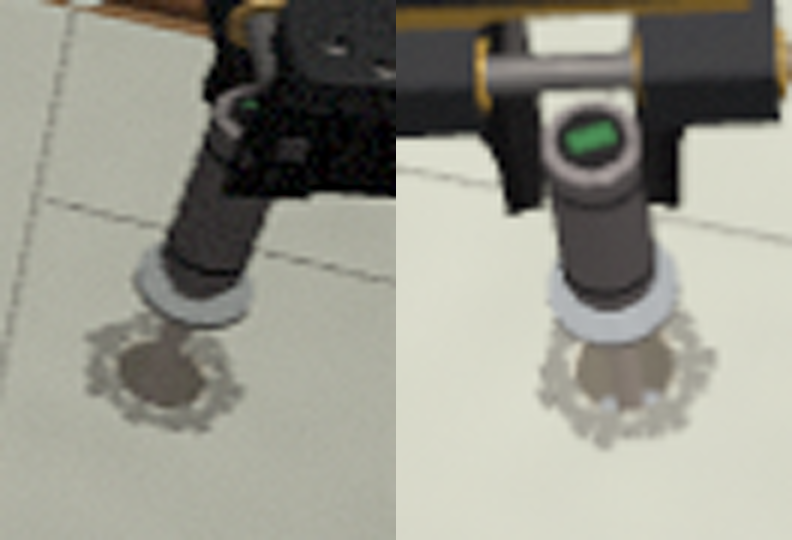

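The picture shows the sheath centred in the hole with the disc about 39 mm above the lid (scene (437,217), side (240,321)). TCP z of 217 puts the tip at about 82 mm, mid-chamber. Now I'll hold for 4 s.

arm_command(slide=[[0,0,0],[0,0,0],[0,0,0],[0,0,0],[0,0,0],[0,0,0],[0,0,0],[0,0,0],[0,0,0],[0,0,0],[0,0,0],[0,0,0]], roll=[0,0,0,0,0,0,0,0,0,0,0,0], hand=[-1,-1,-1,-1,-1,-1,-1,-1,-1,-1,-1,-1])

```text
time: 12.68
ee_pos: [559.9, 252.4, 216.5]
eef_rot: [1.967, 2.45, 0.0]
force: [-0.0, -0.8, -0.3]
grip_width: 0.259
gripper_force: 30.0
```

arm_command(slide=[[0,0,0],[0,0,0],[0,0,0],[0,0,0],[0,0,0],[0,0,0],[0,0,0],[0,0,0],[0,0,0],[0,0,0],[0,0,0],[0,0,0]], roll=[0,0,0,0,0,0,0,0,0,0,0,0], hand=[-1,-1,-1,-1,-1,-1,-1,-1,-1,-1,-1,-1])

```text
time: 13.68
ee_pos: [559.9, 252.4, 216.5]
eef_rot: [1.967, 2.45, -0.0]
force: [-0.1, 0.6, -0.5]
grip_width: 0.262
gripper_force: 30.0
```

arm_command(slide=[[0,0,0],[0,0,0],[0,0,0],[0,0,0],[0,0,0],[0,0,0],[0,0,0],[0,0,0],[0,0,0],[0,0,0],[0,0,0],[0,0,0]], roll=[0,0,0,0,0,0,0,0,0,0,0,0], hand=[-1,-1,-1,-1,-1,-1,-1,-1,-1,-1,-1,-1])

```text
time: 14.68
ee_pos: [559.9, 252.4, 216.5]
eef_rot: [1.967, 2.45, -0.0]
force: [0.6, -0.2, -1.1]
grip_width: 0.262
gripper_force: 30.0
```

arm_command(slide=[[0,0,0],[0,0,0],[0,0,0],[0,0,0],[0,0,0],[0,0,0],[0,0,0],[0,0,0],[0,0,0],[0,0,0],[0,0,0],[0,0,0]], roll=[0,0,0,0,0,0,0,0,0,0,0,0], hand=[-1,-1,-1,-1,-1,-1,-1,-1,-1,-1,-1,-1])

```text
time: 15.68
ee_pos: [559.9, 252.4, 216.5]
eef_rot: [1.966, 2.45, 0.0]
force: [0.6, 0.4, -1.2]
grip_width: 0.262
gripper_force: 30.0
```

```bash
python3 -c "
from rig import *
s=sense();print(s['time'],s['ee_pos'],s['gripper_force']);print(job_done())"
```

```text
15.6833 [559.87320897 252.4025545  216.52327126] 29.99971479177475
the job is handed in; nothing more can be done
None
```

I handed the job in at 15.7 s, with the arm still gripping the pyrometer after a 4 s still hold: upright, centred in the vent to about 1 mm, its tip about 76 mm below the lid top; no verdict was returned.

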